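# Sweep the spent lancets into the collecting tray

### The job

Clear the blood-draw bench: with the fingertips, sweep the three spent yellow lancets that lie loose (not the stock standing in the clear box) along the bench through the open front of the green collecting tray, until each lies wholly inside it. Only push them, never pick one up, and leave the specimen pot, the needle holder and the tube rack standing where they are. Finish with the hand clear of everything.

Things in the scene. Friction and masses are not known exactly. Their poses are not given: they have to be found in the camera images.
- lancet1: a spent finger-prick lancet lying on the bench: yellow plastic block with a blue cap on one end, 36 mm long (26 yellow + 10 blue), 16 mm wide (cap 12), 14 mm high, about 14 g, slides without rolling. Origin: centre of its underside at mid-length; x along its length towards the blue cap, z up
- lancet1_cap (a point): centre of the outer end face of lancet1's blue cap, 7 mm above its underside
- lancet1_tail (a point): centre of the end face of lancet1's yellow end, 7 mm above its underside
- lancet2: a spent finger-prick lancet lying on the bench: yellow plastic block with a blue cap on one end, 36 mm long (26 yellow + 10 blue), 16 mm wide (cap 12), 14 mm high, about 14 g, slides without rolling. Origin: centre of its underside at mid-length; x along its length towards the blue cap, z up
- lancet2_cap (a point): centre of the outer end face of lancet2's blue cap, 7 mm above its underside
- lancet2_tail (a point): centre of the end face of lancet2's yellow end, 7 mm above its underside
- lancet3: a spent finger-prick lancet lying on the bench: yellow plastic block with a blue cap on one end, 36 mm long (26 yellow + 10 blue), 16 mm wide (cap 12), 14 mm high, about 14 g, slides without rolling. Origin: centre of its underside at mid-length; x along its length towards the blue cap, z up
- lancet3_cap (a point): centre of the outer end face of lancet3's blue cap, 7 mm above its underside
- lancet3_tail (a point): centre of the end face of lancet3's yellow end, 7 mm above its underside
- tray: green collecting tray fixed to the bench, to the robot's left: three walls 35 mm high, 5 mm thick, open on top and at the front, which faces roughly world -y. The floor is a film flush with the bench, no lip. Inside 110 mm deep (its x, from open front at -55 to back wall at +55 mm) and 180 mm wide (its y, walls at +-90 mm). Origin: centre of the floor, bench height
- pot: loose white specimen pot with red lid, upright, 40 mm diameter, 40 mm tall, 60 g, standing among the lancets; origin: centre of its underside
- holder: loose light-blue plastic needle holder standing upright on its flange, 34 mm diameter at the flange, 22 mm above it, 52 mm tall, 30 g; origin: centre of its underside
- rack: loose clear tube rack full of tubes with light-blue and purple caps, 74 x 160 mm, about 105 mm tall, 0.6 kg; origin: centre of its underside, long side along its y

How it is judged (in metres and radians):
At the end, for the whole second after the job is handed in: Both ends of every lancet are inside the tray's walls and behind the line of its open front, the lancets lie at rest on the tray's floor (origin less than 25 mm up), and pot, needle holder and rack stand upright within 15 mm of where they were (x of lancet1_cap in the frame of tray between -0.055 and 0.06 m and y of lancet1_cap in the frame of tray between -0.095 and 0.095 m and x of lancet1_tail in the frame of tray between -0.055 and 0.06 m and y of lancet1_tail in the frame of tray between -0.095 and 0.095 m and height (world z) of each of lancet1, lancet2, lancet3 below 0.025 m and linear speed of each of lancet1, lancet2, lancet3 below 0.02 m/s and x of lancet2_cap in the frame of tray between -0.055 and 0.06 m and y of lancet2_cap in the frame of tray between -0.095 and 0.095 m and x of lancet2_tail in the frame of tray between -0.055 and 0.06 m and y of lancet2_tail in the frame of tray between -0.095 and 0.095 m and x of lancet3_cap in the frame of tray between -0.055 and 0.06 m and y of lancet3_cap in the frame of tray between -0.095 and 0.095 m and x of lancet3_tail in the frame of tray between -0.055 and 0.06 m and y of lancet3_tail in the frame of tray between -0.095 and 0.095 m and angle between each of pot, holder, rack's own z axis and vertical below 0.2 rad and distance of each of pot, holder, rack from where it was at the start of the episode below 0.015 m); the robot touches nothing.
It fails at once if a lancet is lifted or carried off the bench (height (world z) of any of lancet1, lancet2, lancet3 above 0.03 m).
It fails at once if the pot, the needle holder or the tube rack is shifted by more than 15 mm or tipped (distance of any of pot, holder, rack from where it was at the start of the episode above 0.015 m or angle between any of pot, holder, rack's own z axis and vertical above 0.35 rad).
It also fails if it takes over 72 s, if anything falls off the work surface, if the arm or the gripper's body presses on something with over 40 N, if the wrist force passes 120 N, or if a joint passes its speed limit or range.

### The arm

A 6-joint arm with a two-finger parallel gripper is mounted at the origin on the work surface. World frame = base frame: x ahead of the robot, y to its left, z up, the work surface at z = 0. Lengths are in mm, angles in rad, forces in N, time in s.
With the tool pointing down it reaches from about 325 to 775 mm from the base axis. Payload 9.3 kg.
Tool frame: the origin (TCP) lies at the very end of the fingers, on their centre line; the grasp point (between the pads) lies 19 mm behind it; z points along the fingers, y is the line along which they close (so a half turn about z gives the same grasp; the last joint's range is limited). The gripper opens to 85 mm and grips with 20 to 120 N. Pads are 22 mm wide; open, the fingers measure 114 mm over their backs; the gripper's body (76 mm by 85 mm) begins 54 mm behind the grasp point. The pads swing forward as they close: fully open they stand 13 mm farther back than shut.
Start: joints at [-1.378, 0.259, 0.021, 1.334, 0, 1.418], TCP at [186.415, -517.442, 202.279] pointing down, gripper open.
Joint ranges: [-3.04, 3.04], [-0.91, 1.82], [-1.04, 1.36], [-1.92, 1.95], [-1.52, 1.45], [-3.14, 3.14]. Speed limits (rad/s): [2.22, 2.22, 2.79, 3.14, 3.14, 3.14].

### API

Orientations are given as a unit quaternion [w, x, y, z].
In Python, from workcell import status, imaging, robot gives the robot as it stands.
- The arm moves only by the shell command python3 -m jog 'ROWS' [FORCE]. ROWS is text: rows parted by semicolons, each of 7 numbers parted by spaces: the turn, a rotation vector about the tool's x, y, z in rad, then the shift along the tool's x, y, z in mm, then the opening, from 0 (shut) to 1 (fully open). A call has 1 to 5 rows; each row is the pose to reach, as a shift and turn from the pose commanded when the call began, along the tool's axes at that moment; what a row does not reach only later rows make up. A row lasts 1/8 s, in which the tool goes at most 62.5 mm and 10.7 degrees, less where a joint would pass 70% of its speed; a pose out of reach is approached as far as the arm can. A call with a gripper value outside its range is refused whole. The fingers move at their own pace and stop on an object; FORCE is the grip in N (left out, the last holds). Time passes only in rows, so rows that repeat a pose let the fingers close. It gives the time, the measured TCP pose, the force, the opening and the grip force at its end, in the units of the state.
- status.read_state(): the state, without advancing time (a new reading comes with each control period).
- imaging.camera(name): name is "scene" or "top" or "wrist"; returns the picture (384x512x3 uint8, blue, green, red); there is no depth.
- imaging.camera_params(name): a dict with "camera_matrix" (3x3 intrinsics, pixels), "position" and "orientation" of the camera in the world. Camera axes: x right, y up, looking along -z (the intrinsics and any distortion apply to the point x, -y, -z); pixel columns grow to the right and rows downward; lengths in mm; the calibration is good to about 2 mm. A picture is of the moment at which its call begins: read the wrist's pose just before it. camera_params takes no time and is no camera call; for the wrist camera it gives the pose at the moment of the call.
- robot.finish_job(): hands the job in; it is judged then, once.
The state is a dict: "t": time; "joint_positions": joint angles; "qd": joint speeds; "joint_torque": joint torques, N m; "eef_pos": TCP position; "ee_rot": TCP orientation; "force": force on the tool from outside, world axes, zero at the start; "moment": the same for the moment, N m; "gripper_width": finger opening in mm; "grip_force": force on a finger pad.
Only numpy, scipy, OpenCV 4.12 (cv2) and the standard library are available. Lean on these libraries where they do the work, as an engineer would, in place of code of your own. Each camera call takes 0.05 s, during which the arm holds its last target. There are 200 camera calls.

## Working session

There is one attempt and no reset: what is moved stays moved. The work goes in short steps, Python scripts to look and compute and a shell command to move; the robot and the scene stay as the last step left them, time stands still between calls to the robot, and variables do not carry over. Pictures are saved under pics/ and viewed, at most 10 in all, crops included, and the job is handed in when it is done.

```bash
mkdir -p pics; python3 - <<'E'
from workcell import status, imaging
import cv2
s=status.read_state();print(s['t'],s['eef_pos'],s['ee_rot'])
for n in('scene','top'):
    p=imaging.camera_params(n);print(n,p)
    cv2.imwrite(f'pics/{n}0.png',imaging.camera(n))
E
```

```text
0.0 [ 186.3518676  -517.1226598   201.66210531] [-6.67586539e-04  9.85085988e-01  1.72061467e-01 -3.42979107e-05]
scene {'camera_matrix': array([[393.2794354 ,   0.        , 255.18627033],
       [  0.        , 393.2794354 , 195.70599778],
       [  0.        ,   0.        ,   1.        ]]), 'position': array([1211.41132119, -178.22150006,  547.68369814]), 'orientation': array([0.66369657, 0.32327311, 0.29518989, 0.60651817])}
top {'camera_matrix': array([[461.37502282,   0.        , 256.27068894],
       [  0.        , 461.37502282, 187.1147062 ],
       [  0.        ,   0.        ,   1.        ]]), 'position': array([ 353.16837172, -117.89461243,  978.95956605]), 'orientation': array([ 0.71315804,  0.06716903, -0.07313751, -0.69393432])}
```

View pics/top0.png

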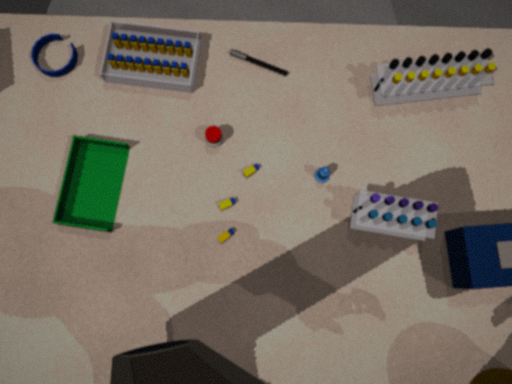

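View pics/scene0.png

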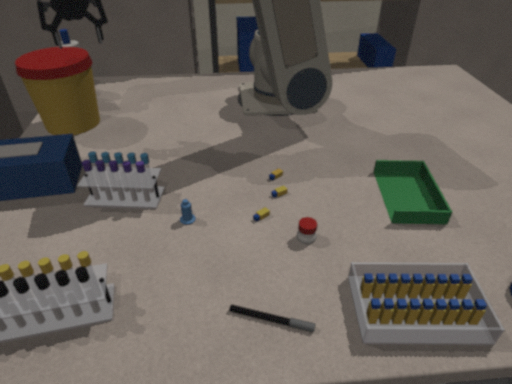

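The top view shows three loose lancets near (251,171), (228,203) and (227,236). The pot is at (214,134), the holder at (322,174) and the rack at (395,213). The green tray is at about (92,184), with its open front to the right. The scene view shows the same layout.

```bash
cat > h.py <<'E'
import cv2,numpy as np
from scipy.spatial.transform import Rotation as R
from workcell import status, imaging
def ray(n,uv):
    p=imaging.camera_params(n);K=p['camera_matrix'];q=p['orientation']
    d=np.linalg.inv(K)@[uv[0],uv[1],1];d=d*[1,-1,-1]
    return np.array(p['position']),R.from_quat([q[1],q[2],q[3],q[0]]).apply(d)
def plane(n,uv,z):
    o,d=ray(n,uv);return o+d*(z-o[2])/d[2]
def tri(a,b):
    (o,d),(P,e)=ray('top',a),ray('scene',b)
    s=np.linalg.lstsq(np.c_[d,-e],P-o,rcond=None)[0]
    x,y=o+s[0]*d,P+s[1]*e
    return (x+y)/2,np.linalg.norm(x-y)
def blobs(img,lo,hi,roi,amin=8):
    m=cv2.inRange(cv2.cvtColor(img,cv2.COLOR_BGR2HSV),lo,hi)
    k=np.zeros_like(m);x0,y0,x1,y1=roi;k[y0:y1,x0:x1]=m[y0:y1,x0:x1]
    n,l,s,c=cv2.connectedComponentsWithStats(k)
    return [(c[i],s[i,4],l==i) for i in range(1,n) if s[i,4]>=amin]
Y=((20,110,70),(35,255,255));B=((105,110,40),(130,255,255));G=((45,100,30),(80,255,255))
E
cat > l.py <<'E'
from h import *
def lancets(roi=(40,145,275,270),img=None):
    img=imaging.camera('top') if img is None else img
    ys,bs=blobs(img,*Y,roi),blobs(img,*B,roi,4)
    out=[]
    for c,a,_ in ys:
        p=plane('top',c,12)
        q=min((plane('top',b[0],11) for b in bs),key=lambda v:np.linalg.norm(v-p))
        u=(q-p)[:2];L=np.linalg.norm(u);u/=L
        out.append((p[:2]+5*u,np.degrees(np.arctan2(u[1],u[0])),L,a,c))
    return out
def show(**k):
    for o in lancets(**k): print('lancet ctr',o[0].round(1),'ang %.0f L %.1f area %d px'%o[1:4],o[4].round(1))
E
python3 - <<'E'
from l import *
t=cv2.imread('pics/top0.png');s=cv2.imread('pics/scene0.png')
show(img=t)
a=sorted(blobs(t,*Y,(200,150,275,260)),key=lambda x:x[0][1]);b=sorted(blobs(s,*Y,(240,160,295,225)),key=lambda x:-x[0][1])
for p,q in zip(a,b): print('tri',*tri(p[0],q[0]))
red=((0,120,60),(8,255,255))
A=blobs(t,*red,(195,115,235,155));Bq=blobs(s,*red,(290,210,325,245))
print('pot',[x[:2] for x in A],tri(A[0][0],Bq[0][0]),plane('top',A[0][0],40))
hb=((95,90,60),(115,255,255))
for x in blobs(t,*hb,(305,155,340,190)):print('holder top',x[:2],plane('top',x[0],30))
for x in blobs(s,*hb,(170,190,205,230)):print('holder scene',x[:2])
g=max(blobs(t,*G,(30,120,150,250)),key=lambda x:x[1])
c=cv2.findContours(g[2].astype('uint8'),0,2)[0][0]
ap=cv2.approxPolyDP(c,5,True)[:,0];print(ap)
for v in ap:print(v,plane('top',v,35)[:2].round(1),plane('top',v,0)[:2].round(1))
cv2.imwrite('pics/crop.png',cv2.resize(t[115:255,40:340],None,fx=2.6,fy=2.6,interpolation=2))
E
```

```text
lancet ctr [ 586.2 -110.7] ang -56 L 19.1 area 105 px [248.8 170.8]
lancet ctr [511.9 -62. ] ang -63 L 19.0 area 104 px [224.7 204. ]
lancet ctr [444.2 -61.2] ang -54 L 19.2 area 106 px [223.2 236.3]
tri [ 584.37527912 -105.60719805    8.39517757] 1.8716983429895442
tri [510.46657583 -56.32893574   7.6208123 ] 1.8184261451995565
tri [441.62925451 -56.04637582   9.02882231] 1.7809772598267004
pot [(array([212.84680851, 133.70212766]), np.int32(235))] (array([657.85432771, -27.01117934,  32.6375577 ]), np.float64(0.8811251171964609)) [655.40331327 -28.15264002  40.        ]
holder top (array([322.13218391, 174.25287356]), np.int32(174)) [ 576.07465412 -261.8348505    30.        ]
holder scene (array([186.47142857, 213.0952381 ]), np.int32(210))
[[ 73 136]
 [ 53 221]
 [110 230]
 [128 147]]
[ 73 136] [643.1 268.8] [653.8 283.2]
[ 53 221] [460.8 290.6] [464.8 305.8]
[110 230] [445.6 172.8] [449.  183.6]
[128 147] [622.3 150.4] [632.3 160.4]
```

View pics/crop.png

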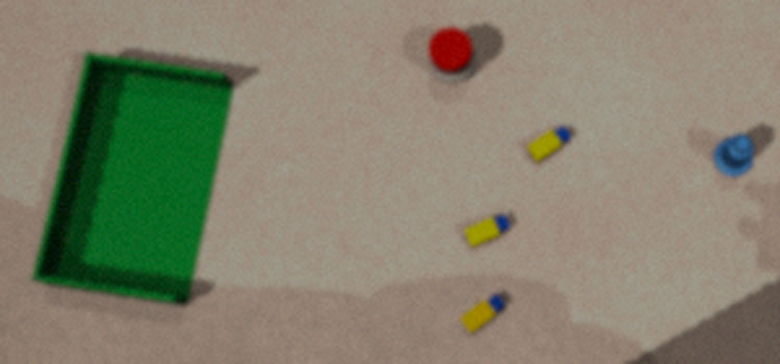

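The crop confirms the positions. The lancets lie at about (586,-111), (512,-62) and (444,-61), and all three caps point towards -y. The tray mouth runs roughly from (447,175) to (625,152), and its inward axis is at about 83°.

I'll turn the hand so tool x points along world +y, with the fingers nearly shut as a paddle.

```bash
python3 -m jog '-0.18 0 0 0 0 0 1' >/dev/null 2>&1 & wait; python3 -c "
from h import *
s=status.read_state();print(s['t'],s['eef_pos'],s['ee_rot'])"
```

```text
0.225 [ 186.77703834 -519.74173874  199.31049399] [0.0873012  0.98121518 0.17131592 0.01568838]
```

I put that turn on the wrong axis (tool x instead of z), so I'll undo it and then turn about tool z.

```bash
python3 -m jog '0.18 0 0 0 0 0 1; 0.18 0 0 0 0 0 1'
python3 -m jog '0 0 -0.18 32 -31 0 0.1; 0 0 -0.36 64 -62 0 0.1; 0 0 -0.54 96 -93 0 0.1; 0 0 -0.72 128 -124 0 0.1; 0 0 -0.9 162 -154 0 0.1'
python3 -m jog '0 0 -0.16 0 0 0 0.1; 0 0 -0.325 0 0 0 0.1; 0 0 -0.325 0 0 0 0.1'
python3 -c "
from h import *
s=status.read_state();print(s)"
```

```text
t: 0.48
eef_pos: [186.2, -516.7, 200.7]
ee_rot: [-0.002, 0.985, 0.172, -0.0]
force: [1.3, -1.3, -0.2]
gripper_width: 85.4
grip_force: 0.0
t: 1.1
eef_pos: [288.5, -318.7, 203.4]
ee_rot: [0.003, 0.811, 0.586, -0.0]
force: [0.1, -0.3, -0.6]
gripper_width: 8.5
grip_force: 0.0
t: 1.48
eef_pos: [287.8, -319.3, 203.2]
ee_rot: [0.002, 0.707, 0.707, -0.0]
force: [-0.5, -0.1, -0.5]
gripper_width: 8.6
grip_force: 0.0
{'t': 1.475, 'joint_positions': array([-1.03313671e+00,  4.94873319e-02, -2.33054222e-01,  1.28362365e+00,
        3.24505528e-04,  5.38371054e-01]), 'qd': array([-0.00575847,  0.00199143, -0.00541661,  0.00999295, -0.00092851,
        0.09169628]), 'joint_torque': array([ 2.81934366e-01, -3.84946990e+01,  3.41430438e+01, -4.68238711e-02,
        9.56569944e-03, -1.41639724e+00]), 'eef_pos': array([ 287.83503356, -319.29416909,  203.17027759]), 'ee_rot': array([ 2.28479843e-03,  7.07356098e-01,  7.06853566e-01, -4.09692544e-04]), 'force': array([-0.4976185 , -0.10201102, -0.51698909]), 'moment': array([ 0.02907715,  0.03312168, -0.01166143]), 'grip_force': 0.0, 'gripper_width': 8.593588251999641}
```

```bash
python3 -m jog '0 0 0 29 58 0 0.1; 0 0 0 58 116 0 0.1; 0 0 0 87 174 0 0.1; 0 0 0 116 232 0 0.1; 0 0 0 145 290 0 0.1'
python3 -m jog '0 0 0 4 10 40 0.1; 0 0 0 4 10 80 0.1; 0 0 0 4 10 120 0.1; 0 0 0 4 10 150 0.1; 0 0 0 4 10 150 0.1'
python3 -m jog '0 0 0 0 0 15 0.1; 0 0 0 0 0 30 0.1; 0 0 0 0 0 40 0.1; 0 0 0 0 0 46 0.1; 0 0 0 0 0 46 0.1'
python3 -c "
from l import *
show(); cv2.imwrite('pics/t1.png',cv2.resize(imaging.camera('scene')[120:300,150:450],None,fx=2.6,fy=2.6))"
```

```text
t: 2.1
eef_pos: [569.2, -177.5, 202.7]
ee_rot: [0.002, 0.709, 0.705, 0.001]
force: [0.5, -1.4, -0.3]
gripper_width: 8.3
grip_force: 0.0
t: 2.72
eef_pos: [575.8, -174.0, 50.5]
ee_rot: [-0.001, 0.708, 0.706, -0.0]
force: [0.0, -0.2, 1.0]
gripper_width: 8.6
grip_force: 0.0
t: 3.35
eef_pos: [576.0, -173.8, 6.0]
ee_rot: [-0.0, 0.707, 0.707, -0.0]
force: [-0.2, -0.7, 0.9]
gripper_width: 9.1
grip_force: 0.0
```

View pics/t1.png

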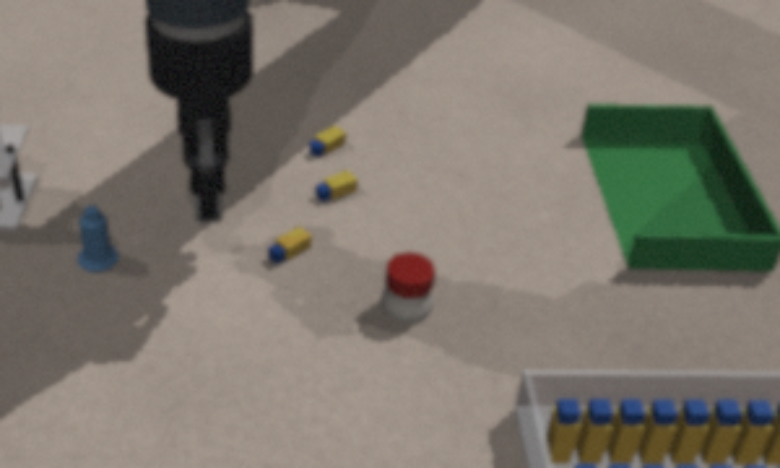

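The view shows the fingers upright just off the bench on the -y side of lancet 1, with holder and pot untouched. Now I'll shift to x=588 and start the push.

```bash
python3 -m jog '0 0 0 0 6 0.5 0.1; 0 0 0 0 13 1 0.1; 0 0 0 10 13 1 0.1; 0 0 0 20 13 1 0.1; 0 0 0 30 13 1 0.1'
python3 -m jog '0 0 0 8 0 0 0.1; 0 0 0 16 0 0 0.1; 0 0 0 24 0 0 0.1; 0 0 0 32 0 0 0.1; 0 0 0 40 0 0 0.1'
python3 -c "
from l import *
cv2.imwrite('pics/t2.png',cv2.resize(imaging.camera('scene')[150:270,220:380],None,fx=4,fy=4))"
```

```text
t: 4.08
eef_pos: [589.0, -142.9, 5.3]
ee_rot: [-0.0, 0.707, 0.707, -0.0]
force: [0.6, 0.4, 0.4]
gripper_width: 8.6
grip_force: 0.0
t: 4.7
eef_pos: [589.2, -103.4, 5.3]
ee_rot: [0.0, 0.707, 0.707, 0.0]
force: [-0.5, 0.5, 0.6]
gripper_width: 8.7
grip_force: 0.0
```

View pics/t2.png

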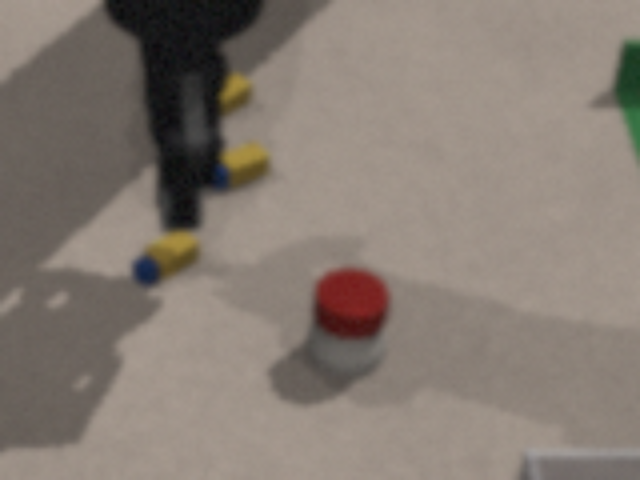

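Lancet 1 hasn't moved: the fingertip passed on its -x side. I'll check whether the hand and camera coordinates agree.

```bash
python3 - <<'E'
from l import *
print(status.read_state()['eef_pos'])
for uv in((265,205),(260,205),(269,206)):print('tip',plane('scene',uv,6))
print('red', plane('scene',(257,217.5),7),plane('scene',(263,213),7))
def proj(n,P):
    p=imaging.camera_params(n);q=p['orientation']
    v=R.from_quat([q[1],q[2],q[3],q[0]]).inv().apply(np.array(P)-p['position'])*[1,-1,-1]
    w=p['camera_matrix']@v;return w[:2]/w[2]
for y in(-92,-115):
  for x in (571,589,607): print('expected',x,y,proj('scene',(x,y,5)))
show()
cv2.imwrite('pics/t3.png',cv2.resize(imaging.camera('top')[130:260,180:300],None,fx=4,fy=4))
E
```

```text
[ 589.03118416 -102.54092957    5.2856731 ]
tip [557.2626983 -97.5791416   6.       ]
tip [ 556.29117979 -108.37557373    6.        ]
tip [561.41944935 -89.34172918   6.        ]
red [ 597.70260492 -118.80506001    7.        ] [ 584.51662626 -104.84472694    7.        ]
expected 571 -92 [268.28294643 209.2681115 ]
expected 589 -92 [269.27467746 214.74564451]
expected 607 -92 [270.3007665  220.41294383]
expected 571 -115 [257.59950406 209.88863904]
expected 589 -115 [258.41092461 215.38757839]
expected 607 -115 [259.25051289 221.07740849]
```

View pics/t3.png

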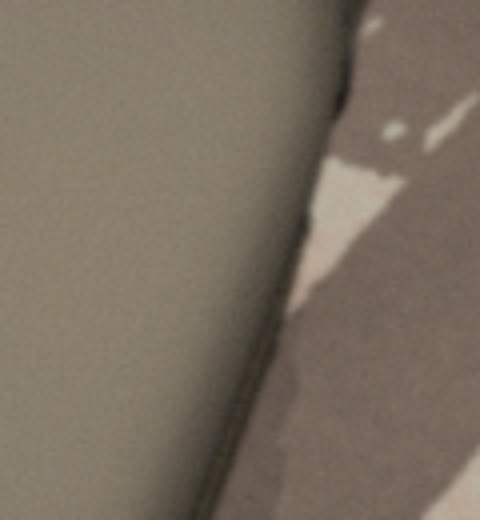

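```bash
python3 - <<'E'
from l import *
w=imaging.camera('wrist');s=imaging.camera('scene')[185:235,225:305]
p=imaging.camera_params('wrist');print(p)
o=np.zeros((384,800,3),np.uint8);o[:,:512]=w;o[:180,512:]=cv2.resize(s,(288,180))
cv2.imwrite('pics/t4.png',o)
E
```

```text
{'camera_matrix': array([[278.50250315,   0.        , 256.08900003],
       [  0.        , 278.50250315, 188.28523811],
       [  0.        ,   0.        ,   1.        ]]), 'position': array([589.63179781, -33.55234862, 176.42104338]), 'orientation': array([ 9.89857527e-01, -1.42062533e-01, -5.03111615e-04,  2.45624607e-04])}
```

View pics/t4.png

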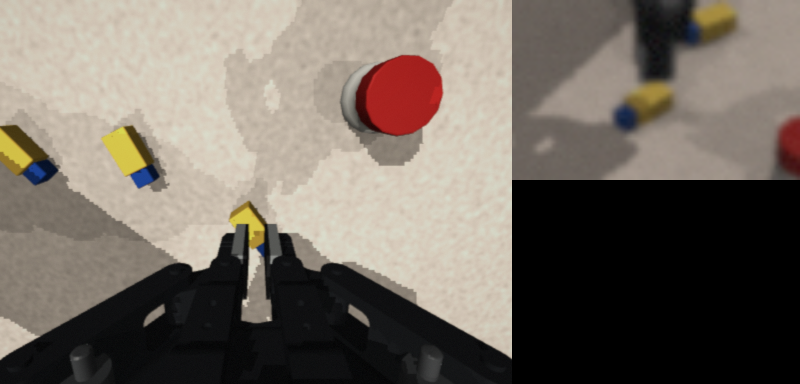

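The wrist view, with the scene inset at right, shows the fingertips hovering over lancet 1 (its tail at pixel (245,205), its cap seen between the fingers). So the real tips sit well above the reported TCP height. I'll back off and find the bench by force, in small steps.

```bash
python3 -m jog '0 0 0 -15 0 0 0.1; 0 0 0 -35 0 0 0.1; 0 0 0 -55 0 0 0.1; 0 0 0 -72 0 0 0.1; 0 0 0 -72 0 0 0.1'
python3 -m jog '0 0 0 0 0 1 0.1; 0 0 0 0 0 2 0.1; 0 0 0 0 0 3 0.1;0 0 0 0 0 4 0.1'
python3 - <<'E'
from l import *
s=status.read_state();print(s['eef_pos'],s['force'])
# finger silhouette bottom in scene: dark pixels
im=imaging.camera('scene');g=im.max(2)
for r in range(180,230,3): print(r,''.join('#' if g[r,c]<60 else '.' for c in range(215,260)))
E
```

```text
t: 5.58
eef_pos: [589.0, -177.7, 5.1]
ee_rot: [0.0, 0.708, 0.706, -0.0]
force: [-0.1, 0.2, 0.6]
gripper_width: 8.6
grip_force: 0.0
t: 6.08
eef_pos: [589.2, -175.5, 1.2]
ee_rot: [-0.0, 0.707, 0.707, 0.0]
force: [-0.7, 0.9, 0.5]
gripper_width: 8.2
grip_force: 0.0
[ 589.19443256 -175.4805666     1.23112226] [-0.67269072  0.90260968  0.52455868]
180 .....#########.#######.......................
183 .....#######....######.......................
186 .....#######....######.......................
189 .......#####.....#####.......................
192 ........#############........................
195 ........#############........................
198 ........#############........................
201 .........##########..........................
204 ...........########..........................
207 ...........########..........................
210 ............#####............................
213 .............................................
216 .............................................
219 .........................................##.#
222 .............................................
225 .............................................
228 .............................................
```

```bash
python3 -m jog '0 0 0 0 0 1 0.1; 0 0 0 0 0 2 0.1; 0 0 0 0 0 3 0.1;0 0 0 0 0 3 0.1'
```

```text
t: 6.62
eef_pos: [589.1, -175.9, -1.8]
ee_rot: [-0.0, 0.707, 0.707, -0.0]
force: [-0.8, 0.1, 0.5]
gripper_width: 8.2
grip_force: 0.0
```

```bash
python3 -m jog '0 0 0 0 0 1 0.1; 0 0 0 0 0 2 0.1; 0 0 0 0 0 3 0.1;0 0 0 0 0 4 0.1'
```

```text
t: 7.12
eef_pos: [589.1, -175.9, -5.8]
ee_rot: [-0.0, 0.707, 0.707, -0.0]
force: [-0.4, 0.1, -0.2]
gripper_width: 8.7
grip_force: 0.0
```

```bash
python3 -m jog '0 0 0 0 0 1 0.1; 0 0 0 0 0 2 0.1; 0 0 0 0 0 3 0.1;0 0 0 0 0 3 0.1'
```

```text
t: 7.62
eef_pos: [589.1, -175.9, -8.8]
ee_rot: [-0.0, 0.707, 0.707, -0.0]
force: [-0.0, -0.2, 0.1]
gripper_width: 8.2
grip_force: 0.0
```

```bash
python3 -m jog '0 0 0 0 0 1 0.1; 0 0 0 0 0 2 0.1; 0 0 0 0 0 3 0.1;0 0 0 0 0 3 0.1'
```

```text
t: 8.12
eef_pos: [589.1, -175.9, -11.8]
ee_rot: [-0.0, 0.707, 0.707, -0.0]
force: [-1.2, 0.3, 1.3]
gripper_width: 8.6
grip_force: 0.0
```

```bash
python3 -m jog '0 0 0 0 0 1 0.1; 0 0 0 0 0 2 0.1;0 0 0 0 0 2 0.1'; python3 - <<'E'
from l import *
im=imaging.camera('scene');g=im.max(2)
for r in range(198,230,2): print(r,''.join('#' if g[r,c]<60 else '.' for c in range(215,260)))
def proj(n,P):
    p=imaging.camera_params(n);q=p['orientation']
    v=R.from_quat([q[1],q[2],q[3],q[0]]).inv().apply(np.array(P)-p['position'])*[1,-1,-1]
    w=p['camera_matrix']@v;return w[:2]/w[2]
for x in(579,589,607):
  for z in(0,20):print(x,z,proj('scene',(x,-176,z)))
E
```

```text
t: 8.5
eef_pos: [589.1, -175.9, -13.8]
ee_rot: [-0.0, 0.707, 0.707, -0.0]
force: [0.5, 0.2, -0.2]
gripper_width: 8.7
grip_force: 0.0
198 ........#############........................
200 ........#############........................
202 ........#############........................
204 ........#############........................
206 .........###########.........................
208 ...........########..........................
210 ...........########..........................
212 ...........########..........................
214 ...........########..........................
216 .............................................
218 ...........................................##
220 .............................................
222 .............................................
224 .............................................
226 .............................................
228 .............................................
579 0 [229.3021414  215.78130727]
579 20 [228.91641127 208.54464447]
589 0 [229.48499617 218.89683257]
589 20 [229.09832123 211.63766842]
607 0 [229.82303513 224.65642492]
607 20 [229.43475015 217.35798594]
```

```bash
python3 -m jog '0 0 0 0 0 1 0.1; 0 0 0 0 0 2 0.1; 0 0 0 0 0 3 0.1;0 0 0 0 0 3 0.1'
```

```text
t: 9.05
eef_pos: [589.1, -175.9, -16.8]
ee_rot: [-0.0, 0.707, 0.707, -0.0]
force: [-0.7, -1.2, -1.0]
gripper_width: 8.6
grip_force: 0.0
```

```bash
python3 -m jog '0 0 0 0 0 1 0.1; 0 0 0 0 0 2 0.1; 0 0 0 0 0 3 0.1;0 0 0 0 0 3 0.1'
```

```text
t: 9.55
eef_pos: [589.1, -175.9, -19.8]
ee_rot: [-0.0, 0.707, 0.707, -0.0]
force: [0.4, -0.4, -0.0]
gripper_width: 8.5
grip_force: 0.0
```

```bash
python3 -m jog '0 0 0 0 0 1 0.1; 0 0 0 0 0 2 0.1;0 0 0 0 0 2 0.1'; python3 - <<'E'
from l import *
w=imaging.camera('wrist')
s=imaging.camera('scene')[185:235,205:285]
o=np.zeros((384,800,3),np.uint8);o[:,:512]=w;o[:180,512:]=cv2.resize(s,(288,180))
cv2.imwrite('pics/t5.png',o)
E
```

```text
t: 9.93
eef_pos: [589.1, -175.8, -21.9]
ee_rot: [-0.0, 0.707, 0.707, -0.0]
force: [0.6, 1.3, 0.8]
gripper_width: 8.9
grip_force: 0.0
```

View pics/t5.png

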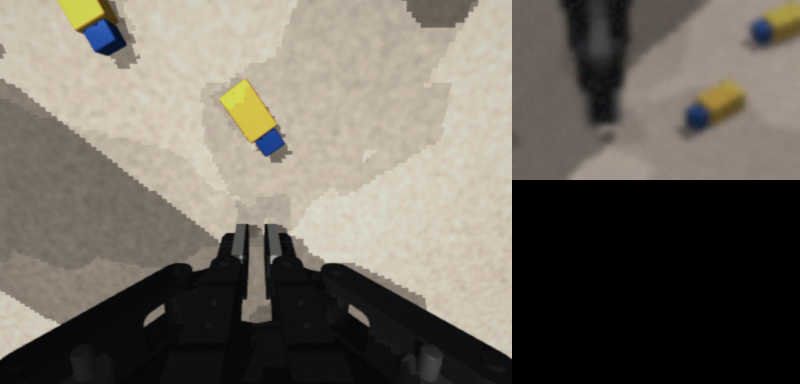

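The tips are now close to their own shadow (wrist pixel about (275,215)), but there's still no contact. The lancet is ahead of them at about (250,110). I'll keep lowering.

```bash
python3 -m jog '0 0 0 0 0 1 0.1; 0 0 0 0 0 2 0.1;0 0 0 0 0 2 0.1'
```

```text
t: 10.4
eef_pos: [589.0, -175.9, -23.9]
ee_rot: [-0.0, 0.707, 0.707, -0.0]
force: [0.1, -0.6, 0.0]
gripper_width: 8.5
grip_force: 0.0
```

```bash
python3 -m jog '0 0 0 0 0 1 0.1; 0 0 0 0 0 2 0.1;0 0 0 0 0 2 0.1'
```

```text
t: 10.78
eef_pos: [589.1, -175.9, -25.8]
ee_rot: [-0.0, 0.707, 0.707, -0.0]
force: [0.1, -0.1, 0.2]
gripper_width: 8.0
grip_force: 0.0
```

```bash
python3 -m jog '0 0 0 0 0 1 0.1; 0 0 0 0 0 2 0.1;0 0 0 0 0 2 0.1'
```

```text
t: 11.15
eef_pos: [589.1, -175.9, -27.8]
ee_rot: [-0.0, 0.707, 0.707, -0.0]
force: [0.6, 0.0, -0.6]
gripper_width: 8.5
grip_force: 0.0
```

```bash
python3 -m jog '0 0 0 0 0 1 0.1; 0 0 0 0 0 2 0.1;0 0 0 0 0 2 0.1'; python3 - <<'E'
from l import *
im=imaging.camera('scene');g=im.max(2)
for r in range(206,226): print(r,g[r,224:238])
E
```

```text
t: 11.52
eef_pos: [589.2, -175.9, -28.7]
ee_rot: [0.0, 0.707, 0.707, 0.0]
force: [-2.8, 1.5, 9.6]
gripper_width: 8.8
grip_force: 5.2
206 [ 35  23  27  25  33  32  33  27  30  18  28  55 101 135]
207 [ 24  22  18  32  26  29  21  28  17  20  32  54 102 141]
208 [ 31  27  23  24  27  26  26  15  11  18  21  56 107 141]
209 [ 31  19  10  20  22  27  21  15  24  21  23  53  99 136]
210 [ 28  20  23  17  27  25  26  28  23  23  25  51  97 134]
211 [ 45  21  20  30  26  15  25  19  22  27  36  68 107 140]
212 [ 56  39  36  22  21  13  23  23  23  38  54  86 124 143]
213 [ 74  61  48  35  20  16  23  25  29  51  70 105 133 144]
214 [ 88  72  57  34  19  20  23  25  26  50  80 112 132 140]
215 [ 92  76  61  36  17  21  27  24  29  50  74 106 126 132]
216 [ 97  75  55  37  23  22  17  27  29  51  74  99 123 129]
217 [ 94  79  58  39  24  17  32  22  32  49  69 101 122 133]
218 [ 97  78  57  37  24  26  29  21  29  46  68  99 127 135]
219 [ 96  83  62  42  27  17  28  17  26  50  72  99 125 133]
220 [ 98  82  62  38  23  21  20  26  34  49  73 101 123 130]
221 [100  87  68  53  38  33  39  39  45  56  80 110 128 131]
222 [104  92  84  71  59  62  60  64  63  75  96 122 129 129]
223 [108 104 101  91  82  78  71  74  81  90 108 127 132 132]
224 [108 107 106 105  95  89  80  87 100 117 126 132 134 130]
225 [109 108 108 108 103  97  98 110 125 133 136 135 136 136]
```

Contact: the bench reads z ≈ -28.7, so the reported TCP sits about 28.5 mm below the true tips. The scene silhouette agrees in x and y. I'll raise 5 mm, check the lancet through the wrist camera, and push.

```bash
python3 -m jog '0 0 0 0 0 -5 0.1; 0 0 0 12 -1 -5 0.1; 0 0 0 24 -1 -5 0.1'
cat > w.py <<'E'
from l import *
s=status.read_state();print(s['t'],s['eef_pos'].round(1),s['force'].round(1))
w=imaging.camera('wrist')
for n,c in(('yel',Y),('blu',B)):
    for b in blobs(w,*c,(0,0,512,384),40): print(n,b[0].round(),b[1],plane('wrist',b[0],10)[:2].round(), plane('wrist',b[0],38)[:2].round())
E
python3 w.py
python3 -m jog '0 0 0 10 0 0 0.1; 0 0 0 20 0 0 0.1; 0 0 0 30 0 0 0.1; 0 0 0 40 0 0 0.1; 0 0 0 50 0 0 0.1'
python3 w.py
```

```text
t: 11.95
eef_pos: [587.9, -151.0, -24.9]
ee_rot: [-0.0, 0.707, 0.707, -0.0]
force: [-1.3, -0.7, 0.8]
gripper_width: 8.8
grip_force: 0.0
11.95 [ 587.9 -151.   -24.9] [-1.3 -0.7  0.8]
yel [85. 53.] 2958 [512. -56.] [528. -61.]
yel [251. 163.] 1799 [ 585. -106.] [ 586. -100.]
blu [111.  94.] 792 [521. -73.] [535. -75.]
blu [272. 192.] 401 [ 597. -121.] [ 595. -112.]
t: 12.62
eef_pos: [588.2, -101.2, -24.7]
ee_rot: [0.0, 0.707, 0.707, 0.0]
force: [-0.4, -0.5, 1.2]
gripper_width: 8.6
grip_force: 0.0
12.625 [ 588.2 -101.2  -24.7] [-0.4 -0.5  1.2]
yel [102. 164.] 2098 [512. -57.] [528. -51.]
yel [  3. 166.] 54 [462. -58.] [488. -53.]
yel [228. 202.] 1795 [574. -77.] [577. -68.]
blu [  7. 187.] 330 [462. -69.] [488. -61.]
blu [124. 195.] 495 [521. -73.] [535. -64.]
blu [262. 211.] 459 [592. -82.] [591. -71.]
```

The push works: the lancet has swung nearly broadside, with its centre at about (579,-79). I'll re-centre on it while carrying on.

```bash
python3 -m jog '0 0 0 -4 0 0 0.1; 0 0 0 -4 -7 0 0.1; 0 0 0 8 -7 0 0.1; 0 0 0 18 -7 0 0.1; 0 0 0 28 -7 0 0.1' >/dev/null
python3 -m jog '0 0 0 12 0 0 0.1; 0 0 0 24 0 0 0.1; 0 0 0 36 0 0 0.1; 0 0 0 48 0 0 0.1; 0 0 0 60 0 0 0.1' >/dev/null
python3 w.py
```

```text
13.925 [581.2 -13.1 -24.7] [ 0.1 -0.2  0.2]
yel [239. 210.] 1787 [573.   7.] [574.  18.]
yel [ 24. 309.] 1783 [446. -55.] [474. -32.]
yel [152. 317.] 152 [520. -60.] [533. -36.]
blu [274. 209.] 485 [591.   7.] [589.  18.]
blu [ 47. 326.] 270 [457. -67.] [483. -41.]
```

```bash
for i in 1 ; do :; done
python3 -m jog '0 0 0 12 -1 0 0.1; 0 0 0 24 -2 0 0.1; 0 0 0 36 -2 0 0.1; 0 0 0 48 -2 0 0.1; 0 0 0 60 -2 0 0.1' >/dev/null
python3 -m jog '0 0 0 12 0 0 0.1; 0 0 0 24 0 0 0.1; 0 0 0 36 0 0 0.1; 0 0 0 48 0 0 0.1; 0 0 0 60 0 0 0.1' >/dev/null
python3 w.py
python3 -m jog '0 0 0 12 0 0 0.1; 0 0 0 24 0 0 0.1; 0 0 0 36 0 0 0.1; 0 0 0 48 0 0 0.1; 0 0 0 60 0 0 0.1' >/dev/null
python3 -m jog '0 0 0 8 0 0 0.1; 0 0 0 15 0 0 0.1; 0 0 0 20 0 0 0.1; 0 0 0 25 0 0 0.1; 0 0 0 25 0 0 0.1' 
python3 w.py
```

```text
15.225 [579.1 106.9 -24.7] [-0.5 -0.2 -0.7]
yel [241. 209.] 1787 [572. 127.] [573. 138.]
blu [275. 211.] 469 [590. 126.] [588. 137.]
t: 16.52
eef_pos: [579.1, 191.3, -24.7]
ee_rot: [-0.0, 0.707, 0.707, 0.0]
force: [-0.2, 0.2, -0.3]
gripper_width: 8.4
grip_force: 0.0
16.525 [579.1 191.3 -24.7] [-0.2  0.2 -0.3]
yel [241. 208.] 1804 [572. 211.] [573. 221.]
blu [276. 211.] 467 [590. 209.] [588. 220.]
```

Lancet 1 is in, centred at about (577,211). I'll back off, rise and go behind lancet 2.

```bash

python3 -m jog '0 0 0 -20 0 0 0.1; 0 0 0 -30 0 -40 0.1; 0 0 0 -60 -10 -70 0.1; 0 0 0 -120 -30 -70 0.1; 0 0 0 -170 -50 -70 0.1' >/dev/null
python3 -m jog '0 0 0 -50 -16 0 0.1; 0 0 0 -100 -16 0 0.1; 0 0 0 -140 -16 0 0.1; 0 0 0 -140 -16 35 0.1; 0 0 0 -140 -16 35 0.1' 
python3 w.py
```

```text
t: 17.82
eef_pos: [510.9, -119.6, 8.6]
ee_rot: [-0.002, 0.708, 0.706, -0.001]
force: [-0.5, -0.1, 0.2]
gripper_width: 8.3
grip_force: 0.0
17.825 [ 510.9 -119.6    8.6] [-0.5 -0.1  0.2]
yel [142. 121.] 1463 [444. -57.] [455. -56.]
yel [256. 123.] 1235 [513. -58.] [513. -57.]
blu [164. 145.] 372 [456. -72.] [465. -68.]
blu [270. 151.] 281 [521. -75.] [520. -71.]
```

```bash

python3 -m jog '0 0 0 0 0 12 0.1; 0 0 0 0 0 24 0.1; 0 0 0 0 0 33 0.1; 0 0 0 10 1 33 0.1; 0 0 0 20 1 33 0.1'
python3 -m jog '0 0 0 10 0 0 0.1; 0 0 0 20 0 0 0.1; 0 0 0 30 0 0 0.1; 0 0 0 40 0 0 0.1; 0 0 0 50 0 0 0.1' 
python3 w.py
```

```text
t: 18.5
eef_pos: [514.3, -98.1, -22.6]
ee_rot: [-0.0, 0.707, 0.707, 0.0]
force: [0.3, -0.5, -0.5]
gripper_width: 8.5
grip_force: 0.0
t: 19.12
eef_pos: [514.1, -48.2, -22.7]
ee_rot: [0.0, 0.707, 0.707, 0.0]
force: [0.3, 0.0, 0.5]
gripper_width: 8.5
grip_force: 0.1
19.125 [514.1 -48.2 -22.7] [0.3 0.  0.5]
yel [226. 201.] 1753 [499. -24.] [502. -15.]
yel [126. 257.] 1423 [442. -58.] [457. -41.]
blu [259. 213.] 432 [516. -31.] [516. -20.]
blu [148. 274.] 73 [453. -68.] [466. -50.]
```

```bash

python3 -m jog '0 0 0 -4 0 1.5 0.1; 0 0 0 -4 -8 1.5 0.1; 0 0 0 8 -8 1.5 0.1; 0 0 0 18 -8 1.5 0.1; 0 0 0 28 -8 1.5 0.1' >/dev/null
python3 -m jog '0 0 0 12 0 0 0.1; 0 0 0 24 0 0 0.1; 0 0 0 36 0 0 0.1; 0 0 0 48 0 0 0.1; 0 0 0 60 0 0 0.1' >/dev/null
python3 w.py
python3 -m jog '0 0 0 12 0 0 0.1; 0 0 0 24 0 0 0.1; 0 0 0 36 0 0 0.1; 0 0 0 48 0 0 0.1; 0 0 0 60 0 0 0.1' >/dev/null
python3 -m jog '0 0 0 12 0 0 0.1; 0 0 0 24 0 0 0.1; 0 0 0 36 0 0 0.1; 0 0 0 48 0 0 0.1; 0 0 0 60 0 0 0.1' 
python3 w.py
```

```text
20.425 [506.1  39.9 -24.2] [ 0.5 -0.8  1.1]
yel [239. 209.] 1772 [497.  60.] [499.  70.]
blu [273. 209.] 461 [516.  60.] [514.  71.]
t: 21.72
eef_pos: [506.1, 159.9, -24.2]
ee_rot: [0.0, 0.707, 0.707, 0.0]
force: [0.5, -1.3, -0.4]
gripper_width: 8.6
grip_force: 0.1
21.725 [506.1 159.9 -24.2] [ 0.5 -1.3 -0.4]
yel [387. 149.] 2080 [571. 212.] [558. 216.]
yel [239. 209.] 1767 [498. 180.] [499. 190.]
blu [426. 153.] 389 [591. 209.] [574. 214.]
blu [273. 209.] 458 [516. 180.] [514. 191.]
```

```bash

python3 -m jog '0 0 0 12 0 0 0.1; 0 0 0 24 0 0 0.1; 0 0 0 36 0 0 0.1; 0 0 0 48 0 0 0.1; 0 0 0 56 0 0 0.1' >/dev/null
python3 -m jog '0 0 0 0 0 0 0.1; 0 0 0 -20 0 0 0.1; 0 0 0 -30 0 -40 0.1; 0 0 0 -60 -10 -70 0.1; 0 0 0 -120 -30 -70 0.1' >/dev/null
python3 -m jog '0 0 0 -50 -10 0 0.1; 0 0 0 -100 -20 0 0.1; 0 0 0 -150 -30 0 0.1; 0 0 0 -190 -35 0 0.1; 0 0 0 -205 -35 35 0.1'
python3 -m jog '0 0 0.16 0 0 0 0.1; 0 0 0.16 0 0 0 0.1' 
python3 w.py
```

```text
t: 23.65
eef_pos: [442.1, -113.1, 12.2]
ee_rot: [0.003, 0.708, 0.706, 0.001]
force: [-0.1, -0.2, -1.3]
gripper_width: 8.4
grip_force: 0.0
t: 23.9
eef_pos: [440.5, -110.2, 10.6]
ee_rot: [-0.0, 0.762, 0.648, -0.0]
force: [-0.6, -0.1, -0.2]
gripper_width: 8.7
grip_force: 0.0
23.9 [ 440.5 -110.2   10.6] [-0.6 -0.1 -0.2]
yel [245. 138.] 1173 [443. -58.] [445. -55.]
blu [268. 158.] 281 [455. -72.] [455. -67.]
```

```bash

python3 -m jog '0 0 0 0 0 12 0.1; 0 0 0 0 0 24 0.1; 0 0 0 0 0 35 0.1; 0 0 0 8 0 35 0.1; 0 0 0 18 0 35 0.1' >/dev/null
python3 -m jog '0 0 0 10 0 0 0.1; 0 0 0 20 0 0 0.1; 0 0 0 30 0 0 0.1; 0 0 0 40 0 0 0.1; 0 0 0 45 0 0 0.1' 
python3 w.py
```

```text
t: 25.2
eef_pos: [451.5, -46.3, -24.2]
ee_rot: [0.0, 0.761, 0.649, -0.0]
force: [-0.1, -0.2, 0.0]
gripper_width: 8.6
grip_force: 0.1
25.2 [451.5 -46.3 -24.2] [-0.1 -0.2  0. ]
yel [222. 210.] 1769 [438. -25.] [443. -15.]
blu [257. 207.] 478 [456. -26.] [457. -16.]
```

```bash

python3 -m jog '0 0 0.03 -4 0 0 0.1; 0 0 0.03 -4 -10 0 0.1; 0 0 0.03 8 -10 0 0.1; 0 0 0.03 18 -10 0 0.1; 0 0 0.03 28 -9 0 0.1' >/dev/null
python3 -m jog '0 0 0 12 0 0 0.1; 0 0 0 24 0 0 0.1; 0 0 0 36 0 0 0.1; 0 0 0 48 0 0 0.1; 0 0 0 60 0 0 0.1' >/dev/null
python3 w.py
python3 -m jog '0 0 0 12 0 0 0.1; 0 0 0 24 0 0 0.1; 0 0 0 36 0 0 0.1; 0 0 0 48 0 0 0.1; 0 0 0 60 0 0 0.1' 
python3 w.py
```

```text
26.5 [458.5  41.8 -24.2] [ 0.6  0.1 -1. ]
yel [246. 209.] 1765 [458.  62.] [461.  72.]
blu [280. 209.] 457 [475.  59.] [475.  70.]
t: 27.18
eef_pos: [469.8, 100.8, -24.2]
ee_rot: [-0.0, 0.771, 0.637, 0.0]
force: [-0.7, -0.5, 0.1]
gripper_width: 8.3
grip_force: 0.0
27.175 [469.8 100.8 -24.2] [-0.7 -0.5  0.1]
yel [246. 209.] 1768 [469. 121.] [472. 131.]
blu [280. 209.] 457 [487. 118.] [486. 129.]
```

```bash

python3 -m jog '0 0 0 12 0 0 0.1; 0 0 0 24 0 0 0.1; 0 0 0 36 0 0 0.1; 0 0 0 48 0 0 0.1; 0 0 0 60 0 0 0.1'  >/dev/null
python3 -m jog '0 0 0 10 0 0 0.1; 0 0 0 20 0 0 0.1; 0 0 0 26 0 0 0.1; 0 0 0 26 0 0 0.1; 0 0 0 5 0 0 0.1'  >/dev/null
python3 -m jog '0 0 0 -20 0 -30 0.1; 0 0 0 -40 0 -80 0.1; 0 0 0 -90 0 -130 0.1; 0 0 0 -150 0 -160 0.1; 0 0 0 -210 0 -180 0.1' 
python3 -m jog '0 0 0 -60 0 0 0.1; 0 0 0 -120 0 0 0.1; 0 0 0 -180 0 0 0.1; 0 0 0 -200 0 0 0.1; 0 0 0 -200 0 0 0.1' 
python3 - <<'E'
from l import *
t=imaging.camera('top');show(img=t)
cv2.imwrite('pics/t6.png',cv2.resize(t[115:255,40:340],None,fx=2.6,fy=2.6,interpolation=2))
u=np.array([.125,.992]);v=np.array([-.992,.125]);o=np.array([543,218])
for c,a,*_ in lancets(img=t):
    e=18*np.array([np.cos(np.radians(a)),np.sin(np.radians(a))])
    for p in(c+e,c-e):print('tray xy',((p-o)@u).round(),((p-o)@v).round())
red=((0,120,60),(8,255,255));hb=((95,90,60),(115,255,255))
print('pot',[x[0] for x in blobs(t,*red,(195,115,235,155))],'holder',[x[0] for x in blobs(t,*hb,(305,155,340,190))])
E
```

```text
t: 29.1
eef_pos: [444.3, -32.1, 153.0]
ee_rot: [0.001, 0.771, 0.637, 0.001]
force: [1.5, -0.1, -0.2]
gripper_width: 8.8
grip_force: 0.0
t: 29.72
eef_pos: [406.1, -228.3, 151.1]
ee_rot: [-0.0, 0.772, 0.636, -0.0]
force: [-0.1, -0.3, -0.0]
gripper_width: 8.8
grip_force: 0.0
lancet ctr [574.6 210. ] ang -10 L 19.1 area 106 px [100.6 172.9]
lancet ctr [500.4 234.8] ang -6 L 19.0 area 107 px [ 85.7 206.8]
lancet ctr [487.6 203.5] ang -15 L 18.7 area 113 px [ 99.6 213.1]
tray xy -5.0 -50.0
tray xy -3.0 -14.0
tray xy 12.0 26.0
tray xy 11.0 62.0
tray xy -24.0 35.0
tray xy -19.0 71.0
pot [array([212.925, 133.7  ])] holder [array([322.22222222, 174.22222222])]
```

View pics/t6.png

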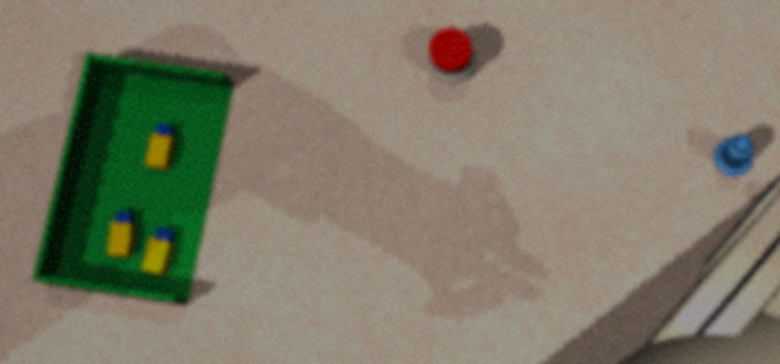

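All three lancets lie inside the tray, the nearest end about 30 mm behind the front line. The pot and holder pixels haven't changed, and the hand is high and clear of everything.

```bash
python3 -c "
from workcell import robot
print(robot.finish_job())"
```

```text
the job is handed in; nothing more can be done
None
```

I swept all three lancets into the tray, each at least about 30 mm behind its front line, and handed the job in at about 30 s; no verdict came back. The pot and holder measured unmoved, and the hand stayed away from the rack, whose position I did not re-measure.

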